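Pin the guitar body and hold the drilling jig over it

TASK

Take the long steel locating pin out of the blue pin block and stand it in the empty bore of the guitar body, fully down, and let go of it. Then pick up the aluminium drilling jig by its orange grip, carry it over the fence, and finish while still holding it: level, still and hovering about 1 cm above the tips of the two locating pins, with one end hole straight over each pin (either way round). The jig must never touch the pins or the guitar body, nothing may bump the fence, and leave the other things as they are.

Things in the scene. Friction and masses are not known exactly. Their poses are not given: they have to be found in the camera images.
- blank: Wooden guitar body, fixed, flat, 400 long x 320 wide x 44 mm thick. Origin: centre of its underside; x along its length to the neck end (two horns). Two locating bores at x = -60 mm: y = -55 mm (empty) and y = +55 mm (holds a fixed steel pin, 12 mm thick, standing 42 mm above the top face). Two rectangular pickup pockets, 40 x 90 mm, at x = +10 and +90 mm.
- bore_mouth (a point): Centre of the mouth of the empty bore, on the top face of the guitar body (44 mm above the bench). The bore is vertical, 13.5 mm wide, straight-sided, and 28 mm deep with a flat floor. Axes as blank.
- fixed_pin_tip (a point): Centre of the top of the steel pin that is already fixed in the other bore, 86 mm above the bench. Axes as blank.
- hover_target (a point): Point midway between the tips of the two locating pins once both stand in the guitar body, 86 mm above the bench (the height of both tips). The pins stand 55 mm from it along its -y and +y. Axes as blank: the jig's y axis must be parallel to this y axis, either way round.
- steel_pin: Loose dark steel locating pin, round, 12 mm thick, 70 mm long, about 60 g. Origin: centre of its foot, which tapers from 12 to 7 mm over the last 6 mm; z along it, up when standing. It starts upright in one of the three bores of the pin block, 42 mm of it showing.
- pin_block: Fixed blue plastic block 160 x 46 x 40 mm, origin at the centre of its underside, long side along its x. Three vertical bores 14 mm wide and 28 mm deep at x = -50, 0, +50 mm: one holds the steel pin, the others the brass pins.
- jig: Loose drilling jig, about 300 g: aluminium plate 64 (x) x 150 (y) x 8 mm thick, lying flat on the bench. Origin: centre of its underside, z up. Orange grip block standing on its middle: 24 (x) x 50 (y) mm, from 8 to 53 mm above the underside. A 16 mm through hole at each end, at y = -55 and +55 mm. Four small brass bushings beside the grip. The same either way round.
- fence: Fixed aluminium fence standing between the jig and the guitar blank. It is 400 (x) x 24 (y) x 120 mm high, origin at the centre of its underside.
- brass_pin_a: Short brass pin, 12 mm thick, 45 mm long, standing in the pin block with 17 mm showing; leave it. Origin: centre of its foot.
- brass_pin_b: Second short brass pin, the same as the first; leave it. Origin: centre of its foot.
- sanding_block: Cork sanding block with a red underside, 65 x 110 x 36 mm; leave it. Origin: centre of its underside.
- screwdriver: Screwdriver lying on the bench, 190 mm long, along its x; leave it.
- glue: Pale glue bottle with a yellow label, 60 mm wide, 160 mm tall, orange cap; leave it. Origin: centre of its underside.
- wax_tin: Low grey metal tin with a green band, 72 mm wide, 45 mm tall; leave it. Origin: centre of its underside.
- ear_muffs: Yellow ear muffs with a black headband, about 140 x 140 x 82 mm, lying on the bench; leave them. Origin: under the middle between the cups, on the bench.

How it is judged:
On the way:
1. the steel pin stands fully down in the empty bore, let go (horizontal distance between steel_pin and bore_mouth below 0.003 m and z of steel_pin in the frame of bore_mouth below -0.023 m and angle between steel_pin's own z axis and vertical below 0.1 rad and contact force between steel_pin and the fingers below 0.1 N), for 0.2 s.
At the end, for the whole second after the job is handed in: Steel pin let go in the bore: within 3 mm, 23 mm deep, 0.1 rad of upright. Jig still, held by the fingers, middle within 6 mm of midway between the pins, underside 3 to 20 mm above their tips, long axis within 0.08 rad of their line, level within 0.06 rad, touching neither pins nor body (all of step 1 and horizontal distance between jig and hover_target below 0.006 m and z of jig in the frame of hover_target between 0.003 and 0.02 m and angle between the y axis of jig and the y axis of hover_target, either way round below 0.08 rad and angle between jig's own z axis and vertical below 0.06 rad and linear speed of jig below 0.02 m/s and angular speed of jig below 0.1 rad/s and contact force between jig and the fingers above 1 N and contact force between jig and steel_pin below 0.2 N and contact force between jig and blank below 0.2 N); the arm keeps its last pose, push and grip.
It fails at once if the jig touches the guitar body or its fixed pin (contact force between jig and blank above 1 N).
It fails at once if the jig touches the steel pin (contact force between jig and steel_pin above 1 N).
It fails at once if something bumps the fence (contact force between fence and anything else above 2 N).
It fails at once if another thing is disturbed (moved over 20 mm) (distance of any of brass_pin_a, brass_pin_b, sanding_block, screwdriver, glue, wax_tin, ear_muffs from where it was at the start of the episode above 0.02 m).
It also fails if it takes over 67 s, if anything falls off the work surface, if the arm or the gripper's body presses on something with over 40 N, if the wrist force passes 120 N, or if a joint passes its speed limit or range.

ROBOT

A 6-joint arm with a two-finger parallel gripper is mounted at the origin on the work surface. World frame = base frame: x ahead of the robot, y to its left, z up, the work surface at z = 0. Lengths are in m, angles in rad, forces in N, time in s.
With the tool pointing down it reaches from about 0.375 to 0.9 m from the base axis. Payload 3.1 kg.
Tool frame: the origin (TCP) lies midway between the tips of the shut fingers; the grasp point (between the pads) lies robot.grip_depth behind it (robot.grip_depth is the distance from the TCP to the grasp point, in m); z points along the fingers, y is the line along which they close (so a half turn about z gives the same grasp; the last joint's range is limited). The gripper opens to 87 mm and grips with 3 to 60 N. Pads are 19 mm wide; open, the fingers measure 117 mm over their backs; the gripper's body (75 mm by 190 mm) begins 51 mm behind the grasp point.
Start: joints at [-1.341, 0.527, 1.433, -0, 1.181, -0.178], TCP at [0.248, -0.574, 0.223] pointing down, gripper open.
Joint ranges: [-3.08, 3.08], [-0.75, 2.2], [0.22, 2.44], [-1.43, 4.57], [0, 2.65], [-2.85, 2.85]. Speed limits (rad/s): [2.79, 2.79, 3.14, 3.14, 3.14, 3.14].

INTERFACE

Orientations are given as a unit quaternion [x, y, z, w].
In Python, from rig import robot gives the robot as it stands.
- The arm moves only by the tool nudge_tcp, called after ">>>" by a JSON object that holds its "name" and its "arguments". Schema: {"type":"object","properties":{"offsets":{"type":"array","items":{"type":"array","items":{"type":"array","items":{"type":"number"},"minItems":4,"maxItems":4},"minItems":1,"maxItems":20},"minItems":1,"maxItems":1},"jaw":{"type":"number"},"clamp_n":{"type":"number"},"only":{"type":"string"},"quiet":{"type":"boolean"},"lines":{"type":"string"}},"required":["offsets"],"additionalProperties":false}. offsets is a list that holds a single list of rows (three levels of brackets), with 1 to 20 rows, each of 4 numbers: dx, dy, dz in m, then a turn about the tool's z in rad; each row shifts and turns the commanded pose from where the row before left it, along the tool's axes as they then stand; what a row does not reach is not made up. A row lasts 1/12 s, in which the tool goes at most 0.0417 m and 0.125 rad, less where a joint would pass 70% of its speed; a pose out of reach is approached as far as the arm can. jaw is the finger opening in m, set as the call begins (left out keeps the last). The fingers move at their own pace and stop on an object; clamp_n is the grip in N (left out, the last holds). Time passes only in rows, so rows that do not move let the fingers close. The tool returns the time, the measured TCP pose, the force, the opening and the grip force at its end. only (a regular expression) keeps the lines of the reply that match it, lines (a string "A,B") keeps lines A to B, and quiet returns only ok. Input that does not fit is refused with a message, and nothing moves.
- robot.get_obs(): the state, without advancing time (a new reading comes with each control period).
- robot.camera(name): name is "scene" or "side" or "wrist"; returns a dict with "img" (480x640x3 uint8, red, green, blue), "fx", "fy", "cx", "cy" (pixels), "xyz" and "attitude" of the camera in the world. Camera axes: x right, y down, z forward; pixel columns grow to the right and rows downward; lengths in m; the calibration is good to about 2 mm. A picture is of the moment at which its call begins. There is no depth.
- robot.hand_in(): hands the job in; it is judged then, once.
The state is a dict: "time": time; "q": joint angles; "joint_velocities": joint speeds; "joint_torque": joint torques, N m; "position": TCP position; "tool_rot": TCP orientation; "ft_force": force on the tool from outside, world axes, zero at the start; "moment": the same for the moment, N m; "grip_width": finger opening in m; "grip_force": force on a finger pad.
Only numpy, scipy, OpenCV 4.12 (cv2) and the standard library are available. Lean on these libraries where they do the work, as an engineer would, in place of code of your own. Each camera call takes 0.05 s, during which the arm holds its last target. There are 200 camera calls.

## Working session

There is one attempt and no reset: what is moved stays moved. The work goes in short steps, Python scripts to look and compute and a tool call to move; the robot and the scene stay as the last step left them, time stands still between calls to the robot, and variables do not carry over. Pictures are saved under pics/ and viewed, at most 10 in all, crops included, and the job is handed in when it is done.

```bash
ls; mkdir -p pics; cat > h.py <<'E'
import numpy as np,cv2
from rig import robot
from scipy.spatial.transform import Rotation as R
def snap(n,f):
    c=robot.camera(n); cv2.imwrite(f'pics/{f}.png',c['img'][:,:,::-1]); np.save(f'pics/{f}.npy',{k:v for k,v in c.items()},allow_pickle=True); return c
def load(f): return np.load(f'pics/{f}.npy',allow_pickle=True).item()
def rot(c):
    a=np.array(c['attitude'],float); return a if a.shape==(3,3) else R.from_quat(a).as_matrix()
def ray(c,u,v,z):
    d=rot(c)@np.array([(u-c['cx'])/c['fx'],(v-c['cy'])/c['fy'],1]); o=np.array(c['xyz'])
    return o+d*(z-o[2])/d[2]
def proj(c,p):
    q=rot(c).T@(np.array(p)-np.array(c['xyz'])); return np.array([c['fx']*q[0]/q[2]+c['cx'],c['fy']*q[1]/q[2]+c['cy']])
E
python3 - <<'E'
from h import *
for n in('scene','side','wrist'):
    c=snap(n,n); print(n,c['fx'],c['cx'],c['cy'],c['xyz'],c['attitude'])
o=robot.get_obs(); print(o, robot.grip_depth)
E
```

```text
pics
rig.py
scene 492.3585894328127 319.19598769070745 248.26395086017845 [ 1.29577136 -0.65520694  0.69852864] [ 0.79112383  0.37864897 -0.20380515 -0.43498448]
side 443.76207041813944 328.11027347672126 242.4414404415272 [0.16552109 0.72688092 0.89689749] [-0.19246294  0.89750202 -0.3862866   0.09072374]
wrist 356.371186622234 322.7811436672502 233.0457379901894 [ 0.3149382  -0.5441178   0.38363755] [ 0.82817486 -0.54391282 -0.0753984   0.11225119]
{'time': 0.15, 'q': array([-1.34146011e+00,  5.28258091e-01,  1.43358991e+00, -2.44328208e-05,
        1.18141109e+00, -1.78502219e-01]), 'joint_velocities': array([ 0.00029509, -0.00160516, -0.00417907,  0.00024041,  0.00206946,
        0.00058772]), 'joint_torque': array([-6.83880899e-05, -4.40434599e+01, -1.76841545e+01,  6.33875909e-02,
        5.52795071e-02, -9.45064835e-05]), 'position': array([ 0.24778202, -0.57317867,  0.22179883]), 'tool_rot': array([ 9.79279144e-01,  2.02513368e-01, -3.24700548e-05, -8.32662974e-04]), 'ft_force': array([ 0.39885895, -1.31173525, -0.89715551]), 'moment': array([-0.00758683, -0.01969915,  0.01948669]), 'grip_force': 0.0, 'grip_width': 0.08729979558740014} 0.0187
```

View pics/scene.png

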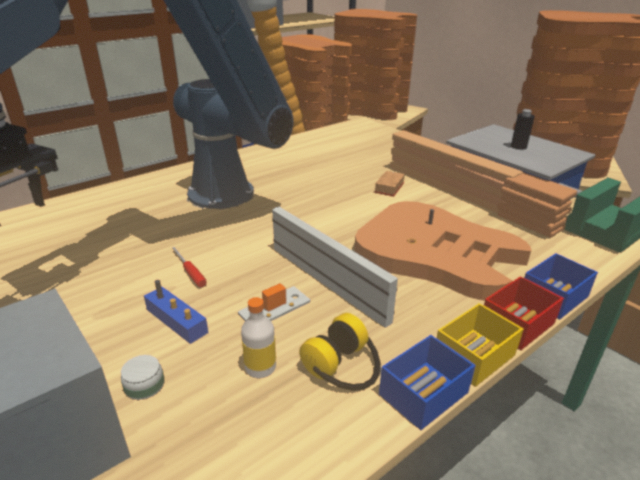

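View pics/side.png

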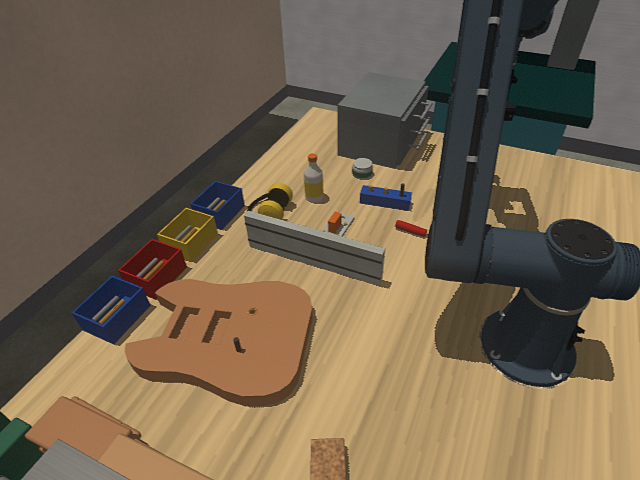

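```bash
python3 - <<'E'
from h import *
s=cv2.imread('pics/scene.png');d=cv2.imread('pics/side.png')
t=lambda i,x,y:cv2.resize(i[y:y+75,x:x+100],(400,300),interpolation=cv2.INTER_CUBIC)
cv2.imwrite('pics/m1.png',np.vstack([np.hstack([t(s,130,272),t(s,225,270)]),np.hstack([t(s,390,195),t(d,190,290)])]))
E
```

```text
(no output)
```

View pics/m1.png

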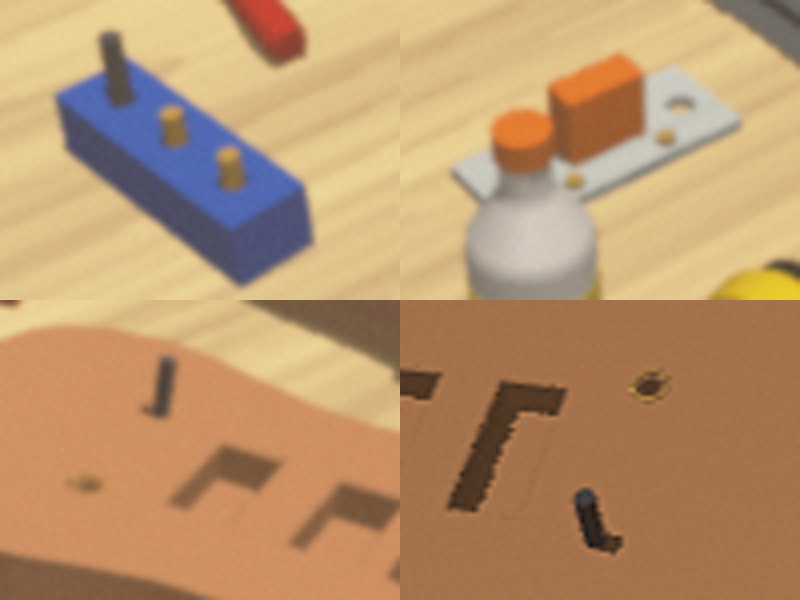

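View pics/wrist.png

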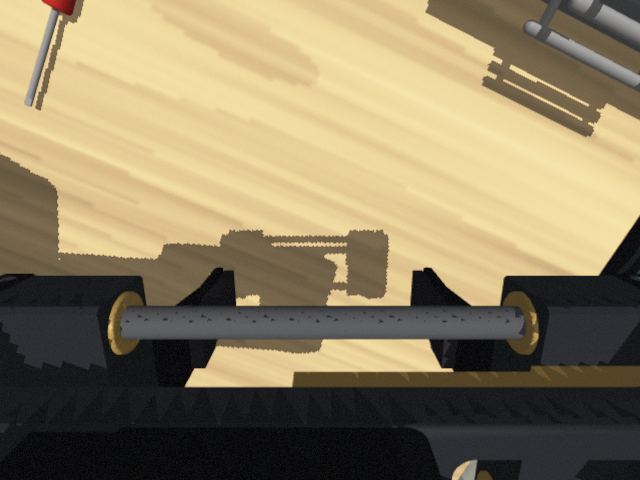

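```bash
python3 - <<'E'
from h import *
s=load('scene');d=load('side')
np.set_printoptions(precision=4,suppress=True)
def p(n,c,u,v,z): r=ray(c,u,v,z); print(n,r[:2]); return r[:2]
p('steel',s,157.5,281.5,.082);p('b1',s,173,300,.057);p('b2',s,187.5,310.3,.057)
p('bore s',s,413,240.8,.044);p('bore d',d,252.7,311.3,.044);p('fix s',s,431.7,210,.086);p('fix d',d,236,338.5,.086)
c=[p('right',s,310,300.8,.008),p('top',s,293.8,286.8,.008),p('left',s,238.3,313,.008)]
print('jig c',(c[0]+c[2])/2+0*c[1], c[1]-c[0], c[1]-c[2])
p('hole',s,295.5,296,.008)
g=[p('g',s,*x,.053) for x in((262.5,292),(280,283.3),(285.8,288.8),(267.5,296.8))];print(np.mean(g,0))
p('fence1',s,274,211,.12);p('fence2',s,393,283,.12);p('fd1',d,248,213,.12);p('fd2',d,383,250,.12)
p('glue',s,257,303,.16); p('tin',s,142,367,.045);p('sd',s,203,282,.01);p('sd2',s,175,250,.01)
p('muff',s,350,330,.08)
o=robot.get_obs();T=R.from_quat(o['tool_rot']).as_matrix();print(T)
E
```

```text
steel [ 0.4392 -0.3908]
b1 [ 0.4854 -0.3817]
b2 [ 0.5344 -0.3734]
bore s [0.624  0.2021]
bore d [0.6193 0.2012]
fix s [0.5933 0.3028]
fix d [0.591  0.3055]
right [ 0.6161 -0.1238]
top [ 0.5521 -0.1213]
left [ 0.5527 -0.2706]
jig c [ 0.5844 -0.1972] [-0.064   0.0026] [-0.0006  0.1493]
hole [ 0.5821 -0.1388]
g [ 0.5737 -0.2193]
g [ 0.5716 -0.1721]
g [ 0.5955 -0.1738]
g [ 0.594  -0.2202]
[ 0.5837 -0.1963]
fence1 [ 0.3932 -0.0613]
fence2 [ 0.7844 -0.0478]
fd1 [ 0.7706 -0.0388]
fd2 [ 0.3815 -0.0499]
glue [ 0.7134 -0.3161]
tin [ 0.6135 -0.5026]
sd [ 0.4071 -0.2778]
sd2 [ 0.238  -0.2684]
muff [ 0.8009 -0.1745]
[[ 0.918   0.3966 -0.0004]
 [ 0.3966 -0.918   0.0016]
 [ 0.0003 -0.0016 -1.    ]]
```

The scene shows the steel pin tip at (157.5,281.5), brass pin tips at (173,300) and (187.5,310), bore at (413,241), fixed pin tip at (432,210), and the jig grip top centred near (274,290). The side view puts the bore at (253,311). Next I move above the pin block.

>>> {"name": "nudge_tcp", "arguments": {"offsets": [[[0.031, -0.0114, 0, 0], [0.031, -0.0114, 0, 0], [0.031, -0.0114, 0, 0], [0.031, -0.0114, 0, 0], [0.031, -0.0114, 0, 0], [0.031, -0.0114, 0, 0], [0.031, -0.0114, 0, 0], [0.031, -0.0114, 0, 0], [0, 0, 0.03, 0.114], [0, 0, 0.03, 0.114], [0, 0, 0, 0], [0, 0, 0, 0], [0, 0, 0, 0]]], "jaw": 0.06, "clamp_n": 10}}

```text
time: 1.23
position: [0.4396, -0.3925, 0.1634]
tool_rot: [0.996, 0.091, 0.0, 0.0]
ft_force: [0.0, -0.4, -0.0]
grip_width: 0.0599
grip_force: 0.0
```

```bash
python3 - <<'E'
from h import *
c=snap('wrist','w1');o=robot.get_obs();T=R.from_quat(o['tool_rot']).as_matrix();print(o['position'],T)
print(T.T@(np.array(c['xyz'])-o['position']),T.T@rot(c))
for p in((.439,-.391,.082),(.4865,-.382,.057),(.5345,-.3735,.057)): print(proj(c,p))
E
```

```text
[ 0.43985594 -0.39297839  0.16403016] [[ 0.9836811   0.17991244  0.00173407]
 [ 0.17991606 -0.98367945 -0.00222333]
 [ 0.00130577  0.00249904 -0.99999602]]
[ 0.07317797 -0.00054209 -0.16123277] [[ 0.00116738 -0.96307329 -0.26923683]
 [ 0.99999615  0.00180199 -0.00210992]
 [ 0.00251717 -0.26923333  0.96307169]]
[321.04683031 240.82971392]
[320.78338594 168.93088261]
[321.14845119  99.25113961]
```

View pics/w1.png

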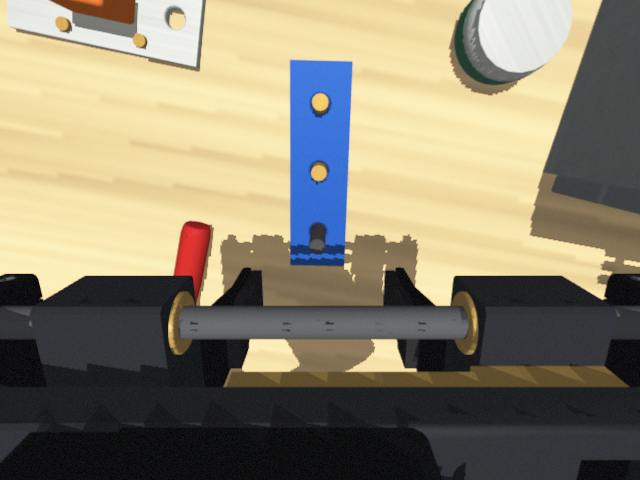

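```bash
python3 - <<'E'
from h import *
c=load('w1');im=c['img'];hsv=cv2.cvtColor(im,cv2.COLOR_RGB2HSV)
for y0,y1 in((85,120),(155,190)):
    m=cv2.inRange(hsv[y0:y1,295:346],(10,90,110),(30,255,255));ys,xs=np.nonzero(m);u,v=xs.mean()+295,ys.mean()+y0;print(u,v,ray(c,u,v,.055),np.ptp(xs),np.ptp(ys))
m=(hsv[218:256,300:340,2]<130)&(hsv[218:256,300:340,1]<110)
for r,row in zip(range(218,256),m): print(r,''.join('#' if k else '.' for k in row))
E
```

```text
319.88429752066116 102.0909090909091 [ 0.53263257 -0.37291433  0.055     ] 16 18
318.5726872246696 171.62995594713658 [ 0.48404097 -0.38074928  0.055     ] 15 17
218 ........................................
219 ........................................
220 ........................................
221 ........................................
222 ........................................
223 ........................................
224 ...............######...................
225 .............##########.................
226 ............############................
227 ............#############...............
228 ...........##############...............
229 ...........##############...............
230 ...........##############...............
231 ...........##############...............
232 ...........##############...............
233 ...........##############...............
234 ...........##############...............
235 ...........##############...............
236 ...........##############...............
237 ...........##############...............
238 ...........##############...............
239 ..........###############...............
240 ..........###############...............
241 ..........###############...............
242 ..........###############...............
243 ..........###############...............
244 ..........###############...............
245 .........################...............
246 .........################...............
247 .........################...............
248 .........################...............
249 ..........##############................
250 ..........##############................
251 ...........############.................
252 ............##########..................
253 ...............######...................
254 ........................................
255 ........................................
```

>>> {"name": "nudge_tcp", "arguments": {"offsets": [[[-0.0036, -0.0045, 0.02, 0], [0, 0, 0.035, 0], [0, 0, 0.035, 0], [0, 0, 0.027, 0], [0, 0, 0, 0], [0, 0, 0, 0], [0, 0, 0, 0]]], "jaw": 0.06, "clamp_n": 10}}

```text
time: 1.87
position: [0.4361, -0.3897, 0.0477]
tool_rot: [0.996, 0.09, 0.001, 0.002]
ft_force: [0.8, 0.2, 0.8]
grip_width: 0.0597
grip_force: 0.0
```

```bash
python3 - <<'E'
from h import *
c=snap('wrist','w2');o=robot.get_obs();print(o['position'],R.from_quat(o['tool_rot']).as_matrix()[:,:2])
im=c['img'];cv2.imwrite('pics/w2c.png',cv2.resize(im[150:390,160:480,::-1],(800,600)))
s=snap('scene','s2')
E
```

```text
[ 0.43632588 -0.38987601  0.04815823] [[ 0.98386116  0.17890385]
 [ 0.17891677 -0.98385513]
 [ 0.00245269  0.00474312]]
```

View pics/w2c.png

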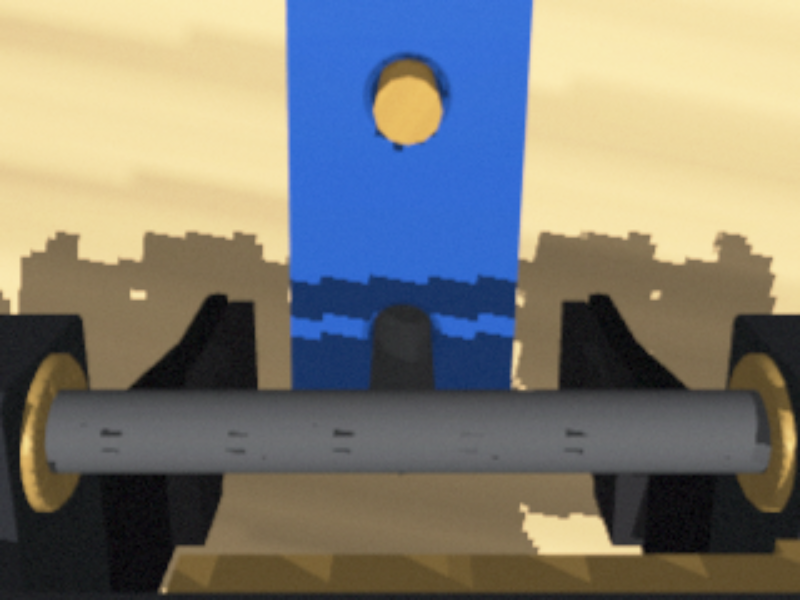

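The pin (crop x≈402) is centred between the finger pads (258 and 561, so the middle is 409). I close on it and lift.

>>> {"name": "nudge_tcp", "arguments": {"offsets": [[[0, -0.0006, 0, 0], [0, 0, 0, 0], [0, 0, 0, 0], [0, 0, 0, 0], [0, 0, 0, 0], [0, 0, 0, 0], [0, 0, 0, 0], [0, 0, 0, 0]]], "jaw": 0, "clamp_n": 20}}

```text
time: 2.63
position: [0.4349, -0.3873, 0.0455]
tool_rot: [0.996, 0.09, -0.0, -0.0]
ft_force: [0.2, -0.2, -0.3]
grip_width: 0.0144
grip_force: 0.5
```

>>> {"name": "nudge_tcp", "arguments": {"offsets": [[[0, 0, 0, 0], [0, 0, -0.01, 0], [0, 0, -0.02, 0], [0, 0, -0.035, 0], [0, 0, -0.035, 0], [0, 0, -0.035, 0], [0, 0, -0.035, 0], [0, 0, 0, 0], [0, 0, 0, 0]]], "clamp_n": 25}}

```text
time: 3.38
position: [0.4358, -0.3881, 0.2187]
tool_rot: [0.996, 0.09, 0.002, 0.002]
ft_force: [-0.2, 0.4, -1.4]
grip_width: 0.0114
grip_force: 25.0
```

```bash
python3 - <<'E'
from h import *
o=robot.get_obs();T=R.from_quat(o['tool_rot']).as_matrix();p=o['position'];print(p,T[:,:2])
for t in((.435,-.10,.22),(.622,.13,.22)): print(T.T@(np.array(t)-p))
E
```

```text
[ 0.43576807 -0.38811638  0.21868964] [[ 0.98384629  0.17897958]
 [ 0.17899468 -0.98383986]
 [ 0.00271771  0.00504462]]
[ 0.0508192  -0.28359124 -0.0026029 ]
[ 0.27596724 -0.47640522 -0.0029637 ]
```

>>> {"name": "nudge_tcp", "arguments": {"offsets": [[[0.009, -0.017, 0, 0], [0.018, -0.0342, 0, 0], [0.018, -0.0342, 0, 0], [0.018, -0.0342, 0, 0], [0.018, -0.0342, 0, 0], [0.018, -0.0342, 0, 0], [0.018, -0.0342, 0, 0], [0.018, -0.0342, 0, 0], [0.018, -0.0342, 0, 0], [0.018, -0.0342, 0, 0], [0.018, -0.0342, 0, 0], [0.018, -0.0342, 0, 0], [0.018, -0.0342, 0, 0], [0.018, -0.0342, 0, 0], [0.018, -0.0342, 0, 0], [0.018, -0.0342, 0, 0], [0.009, -0.017, 0, 0], [0, 0, 0, 0], [0, 0, 0, 0], [0, 0, 0, 0]]]}}

```text
time: 5.05
position: [0.619, 0.2016, 0.2139]
tool_rot: [0.996, 0.09, -0.002, 0.0]
ft_force: [-0.6, -1.0, -1.1]
grip_width: 0.0111
grip_force: 25.0
```

```bash
python3 - <<'E'
from h import *
c=snap('wrist','w3');o=robot.get_obs();T=R.from_quat(o['tool_rot']).as_matrix();print(o['position'],T,o['q'],o['grip_width'])
snap('side','d3');snap('scene','s3')
a=cv2.imread('pics/d3.png')[170:350,150:390];b=c['img'][:,:,::-1]
cv2.imwrite('pics/m3.png',np.hstack([cv2.resize(b[150:300,220:420],(400,300),interpolation=2),cv2.resize(a,(400,300),interpolation=2)]))
cv2.imwrite('pics/m3.png',np.vstack([cv2.imread('pics/m3.png'),np.hstack([cv2.resize(b,(400,300)),cv2.resize(cv2.imread('pics/s3.png')[90:270,340:580],(400,300))])]))
print(proj(c,(.622,.2015,.044)))
E
```

```text
[0.61927287 0.2011312  0.21432988] [[ 9.84044609e-01  1.77892027e-01 -3.26098172e-03]
 [ 1.77889638e-01 -9.84049925e-01 -1.01081682e-03]
 [-3.38878507e-03  4.14593981e-04 -9.99994172e-01]] [ 1.42980356e-01  5.73384987e-01  1.36848439e+00 -5.74215661e-04
  1.20309508e+00  1.53514079e+00] 0.011534084113895986
[323.8558332 209.7288856]
```

View pics/m3.png

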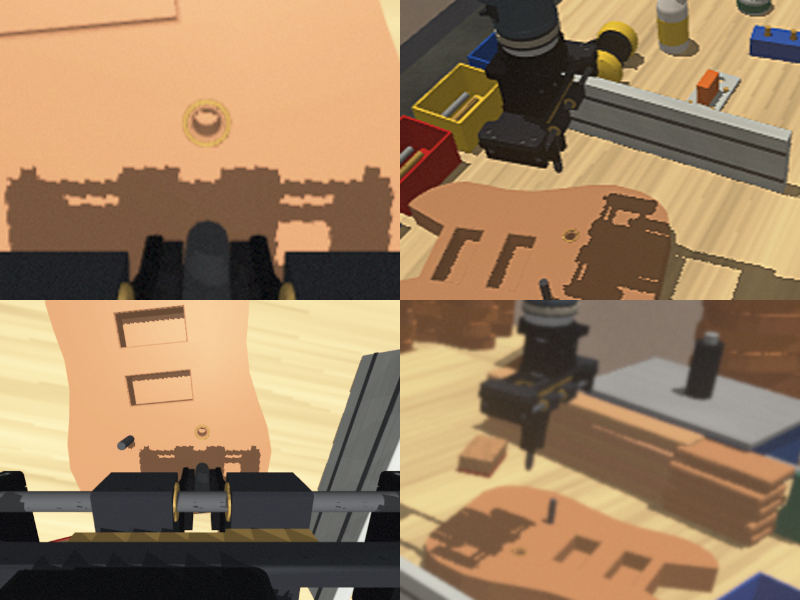

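```bash
python3 - <<'E'
from h import *
c=load('w3');p=np.array([.61927287,.2011312,.21432988])
T=np.array([[.984044609,.177892027,-.00326098],[.177889638,-.984049925,-.00101],[-.00338878,.00041459,-.999994]])
b=ray(c,323.5,211,.044);print('bore',b, 'tool',T.T@(b-p));print('fix',ray(c,240,287,.086))
for x in((.0035,0,.0345),(.006,0,.0285),(0,0,.0345),(0,.006,.0285),(0,-.006,.0285)): print(x,proj(c,p+T@np.array(x)))
m=c['img'][240:290,300:350].max(2)<75
for r,row in zip(range(240,290,2),m[::2]): print(r,''.join('#' if k else '.' for k in row))
E
```

```text
bore [0.62072691 0.20161077 0.044     ] tool [ 0.00209337 -0.00028388  0.17032363]
fix [0.54911057 0.26348492 0.086     ]
(0.0035, 0, 0.0345) [324.23058275 257.56075029]
(0.006, 0, 0.0285) [324.27325243 256.94356445]
(0, 0, 0.0345) [324.21601538 263.21371327]
(0, 0.006, 0.0285) [334.79983974 266.93238087]
(0, -0.006, 0.0285) [313.69494386 266.89888283]
240 ..................................................
242 ..................................................
244 ..................................................
246 ..................................................
248 ..................................................
250 ..................................................
252 ..................................................
254 ..................................................
256 ..................................................
258 ..................................................
260 .......................#..........................
262 ..................############....................
264 ................################..................
266 ..............###################.................
268 #.............####################...........#####
270 ###.##.#.#...#####################..####.#########
272 ############.#####################################
274 ############.#####################################
276 ##################################################
278 ##################################################
280 ##################################################
282 ##################################################
284 ##################################################
286 ##################################################
288 ##################################################
```

>>> {"name": "nudge_tcp", "arguments": {"offsets": [[[0.0043, 0, 0.02, 0], [0, 0, 0.035, 0], [0, 0, 0.035, 0], [0, 0, 0.029, 0], [0, 0, 0, 0], [0, 0, 0, 0], [0, 0, 0, 0], [0, 0, 0, 0]]]}}

```text
time: 5.87
position: [0.6268, 0.2031, 0.0994]
tool_rot: [0.996, 0.089, 0.003, -0.0]
ft_force: [-0.4, 0.3, -1.3]
grip_width: 0.0112
grip_force: 25.0
```

```bash
python3 - <<'E'
from h import *
c=snap('wrist','w4');o=robot.get_obs();T=R.from_quat(o['tool_rot']).as_matrix();p=o['position'];print(p,T)
print('bore pred px',proj(c,(.6207,.2016,.044)), 'foot pred',proj(c,p+T@[-.0022,-.0003,.0345]))
snap('side','d4');snap('scene','s4')
d=load('d4')['img'][:,:,::-1];s=load('s4')['img'][:,:,::-1];b=c['img'][:,:,::-1]
print(proj(load('d4'),(.6207,.2016,.044)),proj(load('s4'),(.6207,.2016,.044)))
t=lambda i,x,y,w:cv2.resize(i[y:y+w*3//4,x:x+w],(400,300),interpolation=2)
cv2.imwrite('pics/m4.png',np.vstack([np.hstack([t(b,260,220,120),t(b,160,180,320)]),np.hstack([t(d,213,271,80),t(s,373,200,80)])]))
E
```

```text
[0.62667286 0.20324133 0.09937662] [[ 9.83930366e-01  1.78477314e-01  5.18491848e-03]
 [ 1.78475735e-01 -9.83944013e-01  7.69305445e-04]
 [ 5.23897306e-03  1.68439149e-04 -9.99986262e-01]]
bore pred px [323.90634249 261.63258722] foot pred [322.55708699 267.06750193]
[252.10741494 311.24898748] [411.8717903  240.33368656]
```

View pics/m4.png

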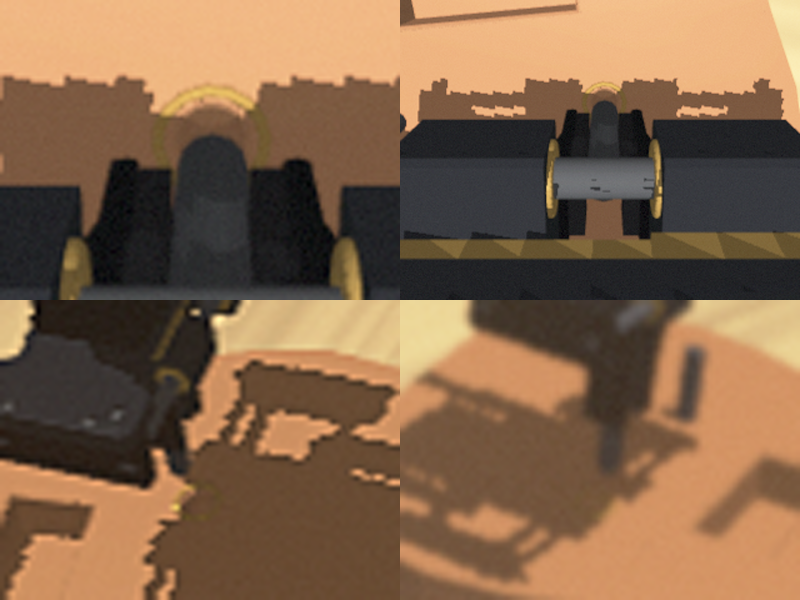

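```bash
python3 - <<'E'
from h import *
c=load('w4')
o=robot.get_obs();print(o['position'],o['joint_velocities'].round(3))
T=R.from_quat(o['tool_rot']).as_matrix()
for v in(262,263,264):print(ray(c,323.6,v,.044))
f=ray(c,323.6,266,.0649);print(f,T.T@(f-o['position']))
for v in (260.5,):print(ray(c,323.6,v,.0649), ray(c,323.6,v,.0709))
s=load('s4');d=load('d4')
# foot px: side crop (180,470-300)/5+(213,271); scene (610,470)
print(ray(d,213+180/5,271+170/5,.0649),ray(s,373+210/5,200+170/5,.0649))
print(proj(d,(.6207,.2016,.044)))
E
```

```text
[0.62603819 0.20333801 0.09883795] [ 0.003  0.008  0.008 -0.    -0.001  0.   ]
[0.62041646 0.20174991 0.044     ]
[0.6197406  0.20162678 0.044     ]
[0.61906368 0.20150346 0.044     ]
[0.62541243 0.20268927 0.0649    ] [-0.00086768  0.0005223   0.03393481]
[0.6287767  0.20330218 0.0649    ] [0.6308863  0.20369489 0.0709    ]
[0.62625752 0.20143583 0.0649    ] [0.62662708 0.20326514 0.0649    ]
[252.10741494 311.24898748]
```

>>> {"name": "nudge_tcp", "arguments": {"offsets": [[[-0.0047, 0, 0, 0], [0, 0, 0.005, 0], [0, 0, 0.005, 0], [0, 0, 0.004, 0], [0, 0, 0, 0], [0, 0, 0, 0], [0, 0, 0, 0], [0, 0, 0, 0], [0, 0, 0, 0], [0, 0, 0, 0]]]}}

```text
time: 6.85
position: [0.6203, 0.2024, 0.0827]
tool_rot: [0.996, 0.09, 0.0, -0.0]
ft_force: [0.0, 0.3, -0.4]
grip_width: 0.0113
grip_force: 25.0
```

>>> {"name": "nudge_tcp", "arguments": {"offsets": [[[0, 0, 0.003, 0], [0, 0, 0.003, 0], [0, 0, 0.003, 0], [0, 0, 0.003, 0], [0, 0, 0.003, 0], [0, 0, 0, 0], [0, 0, 0, 0], [0, 0, 0, 0]]]}}

```text
time: 7.52
position: [0.6204, 0.2023, 0.0675]
tool_rot: [0.996, 0.09, 0.0, 0.0]
ft_force: [1.8, 0.1, -1.3]
grip_width: 0.0112
grip_force: 25.0
```

>>> {"name": "nudge_tcp", "arguments": {"offsets": [[[0, 0, 0.003, 0], [0, 0, 0.003, 0], [0, 0, 0.003, 0], [0, 0, 0.003, 0], [0, 0, 0.003, 0], [0, 0, 0, 0], [0, 0, 0, 0], [0, 0, 0, 0]]]}}

```text
time: 8.18
position: [0.6204, 0.2023, 0.0523]
tool_rot: [0.996, 0.09, 0.0, 0.0]
ft_force: [3.4, -0.9, -2.6]
grip_width: 0.0112
grip_force: 25.0
```

>>> {"name": "nudge_tcp", "arguments": {"offsets": [[[0, 0, 0.001, 0], [0, 0, 0.001, 0], [0, 0, 0.001, 0], [0, 0, 0, 0], [0, 0, 0, 0]]]}}

```text
time: 8.6
position: [0.6205, 0.2024, 0.0498]
tool_rot: [0.996, 0.09, 0.001, -0.0]
ft_force: [2.8, -0.3, 0.1]
grip_width: 0.0112
grip_force: 25.0
```

>>> {"name": "nudge_tcp", "arguments": {"offsets": [[[0, 0, 0.001, 0], [0, 0, 0, 0], [0, 0, 0, 0]]]}}

```text
time: 8.85
position: [0.6205, 0.2024, 0.0493]
tool_rot: [0.996, 0.09, 0.001, -0.0]
ft_force: [2.1, -0.1, 4.7]
grip_width: 0.0114
grip_force: 25.0
```

>>> {"name": "nudge_tcp", "arguments": {"offsets": [[[0, 0, 0, 0], [0, 0, 0, 0], [0, 0, 0, 0], [0, 0, 0, 0], [0, 0, 0, 0], [0, 0, 0, 0], [0, 0, -0.01, 0], [0, 0, -0.02, 0], [0, 0, -0.035, 0], [0, 0, -0.035, 0], [-0.02, 0, -0.035, 0], [-0.03, 0, -0.035, 0], [0, 0, 0, 0], [0, 0, 0, 0], [0, 0, 0, 0], [0, 0, 0, 0], [0, 0, 0, 0], [0, 0, 0, 0]]], "jaw": 0.05, "clamp_n": 10}}

```text
time: 10.35
position: [0.5736, 0.1938, 0.2135]
tool_rot: [0.996, 0.09, -0.001, 0.0]
ft_force: [-0.6, 0.3, -0.2]
grip_width: 0.0501
grip_force: 0.0
```

```bash
python3 - <<'E'
from h import *
c=snap('wrist','w5');o=robot.get_obs();T=R.from_quat(o['tool_rot']).as_matrix();p=o['position'];print(p,T)
snap('side','d5');snap('scene','s5')
d=load('d5');s=load('s5')
A=(.619,.202,.086);B=(.592,.304,.086)
t=lambda i,x,y,w:cv2.resize(i['img'][int(y):int(y)+w*3//4,int(x):int(x)+w,::-1],(400,300),interpolation=2)
out=[]
for c_ in(c,c,d,s):
    q=[proj(c_,A),proj(c_,B)];print(q)
k=proj(c,A);l=proj(c,B)
tl=[(k-[40,30],80),(l-[40,30],80),(proj(d,(.606,.25,.08))-[50,37],100),(proj(s,(.606,.25,.08))-[50,37],100)]
im=[]
for c_,(xy,w) in zip((c,c,d,s),tl):
    xy=np.clip(np.round(xy),0,[640-w,480-w*3//4]);print('tile',xy,w);im.append(t(c_,*xy,w))
cv2.imwrite('pics/m5.png',np.vstack([np.hstack(im[:2]),np.hstack(im[2:])]))
E
```

```text
[0.57362672 0.19383433 0.21366857] [[ 9.83905563e-01  1.78672751e-01 -2.42717103e-03]
 [ 1.78672493e-01 -9.83908550e-01 -3.24666446e-04]
 [-2.44612338e-03 -1.14227576e-04 -9.99997002e-01]]
[array([323.41385654, 168.25599745]), array([193.34887386, 178.62892583])]
[array([323.41385654, 168.25599745]), array([193.34887386, 178.62892583])]
[array([250.28596709, 300.48519553]), array([236.01845545, 337.81020198])]
[array([413.29002512, 225.67431284]), array([431.61358733, 209.68760652])]
tile [283. 138.] 80
tile [153. 149.] 80
tile [194. 282.] 100
tile [372. 183.] 100
```

View pics/m5.png

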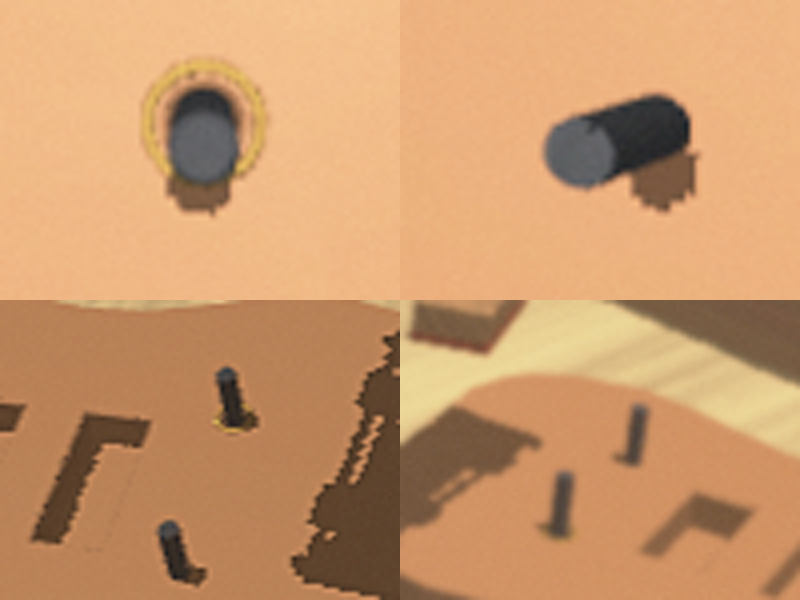

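Top left shows the pin standing in the bore ring with its tip at wrist (323.8,167.4). The fixed tip is at (189,179.4). The side and scene tiles show both pins at equal height.

```bash
python3 - <<'E'
from h import *
c=load('w5');d=load('d5');s=load('s5')
def f(n,c,a,b):
    A=ray(c,*a,.086)[:2];B=ray(c,*b,.086)[:2];v=B-A;print(n,A,B,'mid',(A+B)/2,'L',np.hypot(*v),'ang',np.arctan2(v[1],v[0]))
f('w',c,(323.8,167.4),(189,179.4));f('d',d,(251,300.75),(236.5,339.5));f('s',s,(413.3,227),(432,210.5))
o=robot.get_obs();T=R.from_quat(o['tool_rot']).as_matrix();p=o['position'];print(p,np.arctan2(T[1,1],T[0,1]),o['q'])
print(T.T@(np.array([.5842,-.1965,.21])-p))
E
```

```text
w [0.61972257 0.20181721] [0.59074673 0.30741269] mid [0.60523465 0.25461495] L 0.10949888199756909 ang 1.8386084893650483
d [0.61703776 0.20200191] [0.58862509 0.30726944] mid [0.60283142 0.25463568] L 0.10903455213543328 ang 1.834423437916813
s [0.62347055 0.1970334 ] [0.59560769 0.30126119] mid [0.60953912 0.2491473 ] L 0.10788777048449869 ang 1.8320146890012485
[0.57369336 0.19386355 0.2141568 ] -1.3910914392496558 [1.41525500e-01 5.11222690e-01 1.49087996e+00 1.37849736e-05
 1.14112895e+00 1.53261113e+00]
[-0.05942899  0.38595559  0.00422513]
```

>>> {"name": "nudge_tcp", "arguments": {"offsets": [[[-0.0059, 0.0386, 0, 0], [-0.0059, 0.0386, 0, 0], [-0.0059, 0.0386, 0, 0], [-0.0059, 0.0386, 0, 0], [-0.0059, 0.0386, 0, 0], [-0.0059, 0.0386, 0, 0], [-0.0059, 0.0386, 0, 0], [-0.0059, 0.0386, 0, 0], [-0.0059, 0.0386, 0, 0], [-0.0059, 0.0386, 0, 0]]], "jaw": 0.07, "clamp_n": 10}}

```text
time: 11.33
position: [0.5845, -0.1984, 0.2149]
tool_rot: [0.996, 0.09, -0.0, -0.0]
ft_force: [0.0, 0.9, -0.0]
grip_width: 0.0703
grip_force: 0.0
```

>>> {"name": "nudge_tcp", "arguments": {"offsets": [[[0, 0, 0, -0.116], [0, 0, 0, -0.116], [0, 0, 0, -0.116], [0, 0, 0, -0.116], [0, 0, 0, -0.116], [0, 0, 0, -0.116], [0, 0, 0, -0.116], [0, 0, 0, -0.116], [0, 0, 0, -0.116], [0, 0, 0, -0.116], [0, 0, 0, -0.116], [0, 0, 0, -0.116], [0, 0, 0, 0], [0, 0, 0, 0], [0, 0, 0, 0], [0, 0, 0, 0], [0, 0, 0, 0], [0, 0, 0, 0]]]}}

```text
time: 12.83
position: [0.5847, -0.1964, 0.2152]
tool_rot: [0.707, 0.707, -0.0, -0.0]
ft_force: [0.0, 0.1, -0.3]
grip_width: 0.0698
grip_force: 0.0
```

```bash
python3 - <<'E'
from h import *
c=snap('wrist','w6');o=robot.get_obs();T=R.from_quat(o['tool_rot']).as_matrix();p=o['position'];print(p,T,o['q'])
hsv=cv2.cvtColor(c['img'],cv2.COLOR_RGB2HSV)
print(proj(c,(.5842,-.1965,.053)),proj(c,(.5842,-.1965,.008)))
m=cv2.inRange(hsv,(3,150,90),(14,255,255));m=cv2.morphologyEx(m,cv2.MORPH_OPEN,np.ones((3,3)))
n,l,st,ce=cv2.connectedComponentsWithStats(m)
for i in range(1,n):
    if st[i,4]>100: print(st[i],ce[i])
E
```

```text
[ 0.58470981 -0.19638908  0.21519694] [[-4.70759431e-04  9.99999889e-01  3.48603818e-05]
 [ 9.99999889e-01  4.70758534e-04  2.57245099e-05]
 [ 2.57080962e-05  3.48724879e-05 -9.99999999e-01]] [-5.04999648e-01  5.24441919e-01  1.46190394e+00  4.30426120e-05
  1.15522873e+00 -5.05487784e-01]
[322.53593361 216.11040289] [322.54641711 206.6178561 ]
[ 304  180   25   57 1379] [316.10804931 207.85206672]
```

View pics/w6.png

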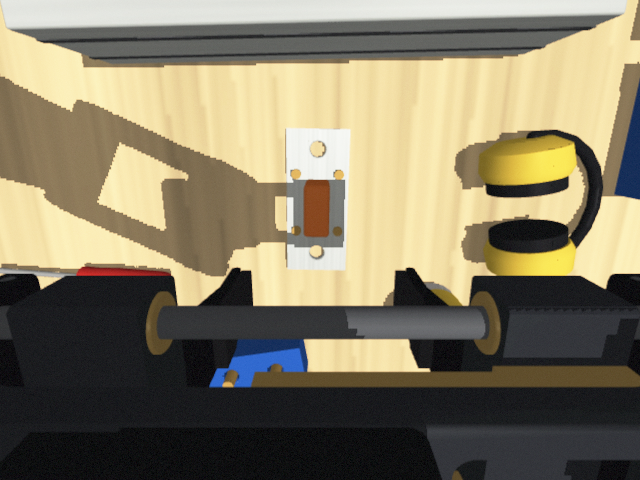

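```bash
python3 - <<'E'
from h import *
c=load('w6');hsv=cv2.cvtColor(c['img'],cv2.COLOR_RGB2HSV)
h=[]
for x,y in((317,148),(316,251)):
    w=hsv[y-11:y+12,x-13:x+14]; m=(w[:,:,1]>45)
    n,l,st,ce=cv2.connectedComponentsWithStats(m.astype(np.uint8)); i=1+np.argmax(st[1:,4]);print(st[i]);u=ce[i]+[x-13,y-11];r=ray(c,*u,.004);print(u,r);h.append(r)
v=h[0]-h[1];print('mid',(h[0]+h[1])/2,np.hypot(*v[:2]),np.arctan2(v[1],v[0]))
print(ray(c,(304+328)/2,(180+236)/2,.05))
for p in((286,128.5),(350,129),(286,269),(345,269)):print(ray(c,*p,.008))
E
```

```text
[  6   4  16  16 191]
[317.35078534 148.56544503] [ 0.57887239 -0.13711226  0.004     ]
[  7   5  14  13 136]
[316.14705882 250.78676471] [ 0.57717228 -0.24680441  0.004     ]
mid [ 0.57802233 -0.19195833  0.004     ] 0.10970532470285344 1.5552986239846907
[ 0.57808803 -0.18942226  0.05      ]
[ 0.54783548 -0.11755807  0.008     ]
[ 0.61145973 -0.11799172  0.008     ]
[ 0.54381177 -0.266696    0.008     ]
[ 0.60907251 -0.26666242  0.008     ]
```

>>> {"name": "nudge_tcp", "arguments": {"offsets": [[[0.0024, -0.0057, 0.03, 0.014], [0, 0, 0.038, 0], [0, 0, 0.038, 0], [0, 0, 0.038, 0], [0, 0, 0.03, 0], [0, 0, 0.015, 0], [0, 0, 0.009, 0], [0, 0, 0, 0], [0, 0, 0, 0], [0, 0, 0, 0], [0, 0, 0, 0], [0, 0, 0, 0]]], "jaw": 0.07, "clamp_n": 10}}

```text
time: 13.88
position: [0.5799, -0.1945, 0.0187]
tool_rot: [0.712, 0.702, 0.0, 0.001]
ft_force: [0.0, -0.1, 0.2]
grip_width: 0.07
grip_force: 0.0
```

>>> {"name": "nudge_tcp", "arguments": {"offsets": [[[0, 0, 0, 0], [0, 0, 0, 0], [0, 0, 0, 0], [0, 0, 0, 0], [0, 0, 0, 0], [0, 0, 0, 0], [0, 0, 0, 0], [0, 0, 0, 0]]], "jaw": 0, "clamp_n": 15}}

```text
time: 14.55
position: [0.5789, -0.194, 0.0171]
tool_rot: [0.712, 0.703, -0.0, -0.0]
ft_force: [-1.7, 0.4, 0.4]
grip_width: 0.0245
grip_force: 2.5
```

>>> {"name": "nudge_tcp", "arguments": {"offsets": [[[0, 0, 0, 0], [0, 0, 0, 0], [0, 0, 0, 0], [0, 0, 0, 0], [0, 0, 0, 0], [0, 0, 0, 0]]], "jaw": 0, "clamp_n": 40}}

```text
time: 15.05
position: [0.5789, -0.1939, 0.0171]
tool_rot: [0.712, 0.703, -0.0, -0.0]
ft_force: [-0.4, -0.1, -0.3]
grip_width: 0.0234
grip_force: 40.0
```

>>> {"name": "nudge_tcp", "arguments": {"offsets": [[[0, 0, -0.008, 0], [0, 0, -0.02, 0], [0, 0, -0.03, 0], [0, 0, -0.035, 0], [0, 0, -0.035, 0], [0, 0, -0.035, 0], [0, 0, -0.02, 0], [0, 0, 0, 0], [0, 0, 0, 0], [0, 0, 0, 0], [0, 0, 0, 0], [0, 0, 0, 0], [0, 0, 0, 0]]]}}

```text
time: 16.13
position: [0.5781, -0.1936, 0.1983]
tool_rot: [0.712, 0.702, -0.001, -0.002]
ft_force: [-0.4, 0.1, -3.4]
grip_width: 0.0237
grip_force: 40.0
```

>>> {"name": "nudge_tcp", "arguments": {"offsets": [[[0.019, 0.0008, 0, 0], [0.037, 0.00164, 0, 0], [0.037, 0.00164, 0, 0], [0.037, 0.00164, 0, 0], [0.037, 0.00164, 0, 0], [0.037, 0.00164, 0, 0], [0.037, 0.00164, 0, 0], [0.037, 0.00164, 0, 0], [0.037, 0.00164, 0, 0], [0.037, 0.00164, 0, 0], [0.037, 0.00164, 0, 0], [0.037, 0.00164, 0, 0], [0.019, 0.0008, 0, 0], [0, 0, 0, -0.093], [0, 0, 0, -0.093], [0, 0, 0, -0.093], [0, 0, 0, 0], [0, 0, 0, 0], [0, 0, 0, 0], [0, 0, 0, 0]]]}}

```text
time: 17.8
position: [0.6044, 0.2505, 0.1999]
tool_rot: [0.608, 0.794, -0.0, -0.0]
ft_force: [0.2, -0.5, -3.9]
grip_width: 0.0236
grip_force: 40.0
```

>>> {"name": "nudge_tcp", "arguments": {"offsets": [[[0, 0, 0, 0], [0, 0, 0, 0], [0, 0, 0, 0], [0, 0, 0, 0]]]}}

```text
time: 18.13
position: [0.6045, 0.2506, 0.2003]
tool_rot: [0.607, 0.795, 0.0, 0.0]
ft_force: [0.8, 0.0, -3.4]
grip_width: 0.0236
grip_force: 40.0
```

```bash
python3 - <<'E'
from h import *
c=snap('wrist','w7');snap('side','d7');snap('scene','s7')
o=robot.get_obs();T=R.from_quat(o['tool_rot']).as_matrix();p=o['position'];print(p,np.arctan2(T[1,0],T[0,0]),T[2])
print('far hole',proj(c,p+T@[.055,0,.0171-.008]),proj(c,p+T@[.053,0,.0171-.008]))
g=c['img'][60:300,230:420]
b=c['img']
for y in range(100,290,12): print(y,[int(v) for v in b[y,260:390:10].min(1)])
E
```

```text
[0.60443626 0.25067777 0.20025582] 1.8366667418039258 [ 2.66047995e-06  1.04064362e-04 -9.99999995e-01]
far hole [323.33293288 174.68516038] [323.33062382 178.89970021]
100 [128, 134, 129, 132, 132, 136, 138, 138, 140, 140, 141, 143, 143]
112 [130, 130, 134, 135, 134, 137, 138, 138, 139, 140, 142, 139, 141]
124 [130, 80, 99, 107, 111, 137, 137, 141, 141, 140, 141, 143, 142]
136 [233, 235, 234, 238, 239, 236, 238, 241, 241, 238, 239, 242, 241]
148 [234, 234, 233, 236, 237, 236, 237, 241, 240, 238, 236, 241, 241]
160 [219, 234, 234, 236, 236, 157, 60, 97, 238, 237, 237, 241, 240]
172 [182, 235, 234, 237, 238, 60, 57, 65, 108, 236, 236, 240, 239]
184 [236, 233, 234, 235, 236, 205, 61, 91, 236, 233, 236, 240, 237]
196 [120, 233, 235, 236, 235, 232, 233, 237, 234, 235, 235, 239, 235]
208 [119, 119, 236, 235, 237, 114, 112, 116, 114, 115, 116, 114, 234]
220 [116, 47, 46, 122, 121, 115, 114, 113, 111, 115, 44, 46, 114]
232 [117, 110, 45, 120, 121, 110, 113, 113, 113, 115, 117, 42, 111]
244 [109, 120, 119, 120, 30, 27, 27, 26, 27, 116, 116, 115, 231]
256 [107, 121, 118, 115, 32, 25, 25, 26, 27, 26, 115, 116, 232]
268 [81, 119, 72, 117, 25, 28, 26, 31, 26, 33, 21, 183, 230]
280 [18, 118, 6, 23, 30, 31, 29, 31, 30, 28, 12, 211, 230]
```

```bash
python3 - <<'E'
from h import *
c=load('w7');o=robot.get_obs();T=R.from_quat(o['tool_rot']).as_matrix();p=o['position']
b=c['img'].min(2)[150:196,298:350]
n,l,st,ce=cv2.connectedComponentsWithStats((b<200).astype(np.uint8));i=1+np.argmax(st[1:,4]);u=ce[i]+[298,150];print(st[i],u)
r=ray(c,*u,p[2]-.0171+.005);t=T.T@(r-p);print('far hole tool',t,r)
for y in range(0,46,2): print(y+150,''.join(' .:#'[min(3,int(v)//65)] for v in b[y]))
x=[(298+k,150+j) for j in range(46) for k in range(52) if b[j,k]<80 and l[j,k]==i];print(np.mean(x,0))
E
python3 - <<'E'
from h import *
o=[]
for n in('d7','s7'):
    c=load(n);q=proj(c,(.604,.25,.2)).round().astype(int);x,y=np.clip(q-[64,48],0,[512,384]);print(n,x,y,proj(c,(.604,.25,.183)))
    o.append(cv2.resize(c['img'][y:y+96,x:x+128,::-1],(400,300),interpolation=2))
cv2.imwrite('pics/m7.png',np.hstack(o))
E
```

```text
[   8    3   36   37 1034] [323.52901354 170.94003868]
far hole tool [0.05646899 0.00010059 0.01210016] [0.58969733 0.30518947 0.18815582]
150 ####################################################
152 ####################################################
154 ####################::..::::::::####################
156 ################::..            ..::################
158 #############::.....             ..::::#############
160 ############:.. ...            ...::::::############
162 ###########..   .  ..   .......:::::::::::##########
164 ##########:.  ....   . ..:::::::::::::::::##########
166 #########:. .  ... . ....::::::::::. ....::#########
168 ########:..  . ..      .::::::...  . ..  .::########
170 ########:...     .. .   ..:::.. .   .. . .::########
172 ########:..               .... .. . . .....:########
174 #########:.. ........ ...      .  .     ..::########
176 #########:..  .    ....   . ....    . ....:#########
178 ##########:..  . ..    ..  .    .  ......:##########
180 ###########:...  ..      ...     ......:::##########
182 ############::...... .  . ..  .  .....::############
184 ##############::......  .. .  .....::::#############
186 ################::::...........:::::################
188 ###################:#::::::::::#####################
190 ####################################################
192 ####################################################
194 ####################################################
[321.83278689 171.0704918 ]
d7 173 236 [238.15169662 289.64342062]
s7 363 129 [426.17119018 183.05442736]
```

>>> {"name": "nudge_tcp", "arguments": {"offsets": [[[0.0014, 0.0014, 0.01, 0], [0, 0, 0.02, 0], [0, 0, 0.02, 0], [0, 0, 0.015, 0], [0, 0, 0.008, 0], [0, 0, 0, 0], [0, 0, 0, 0], [0, 0, 0, 0], [0, 0, 0, 0], [0, 0, 0, 0], [0, 0, 0, 0], [0, 0, 0, 0]]]}}

```text
time: 19.28
position: [0.6057, 0.2525, 0.1278]
tool_rot: [0.607, 0.795, 0.0, 0.0]
ft_force: [0.1, -0.6, -5.0]
grip_width: 0.0237
grip_force: 40.0
```

```bash
python3 - <<'E'
from h import *
o=robot.get_obs();T=R.from_quat(o['tool_rot']).as_matrix();p=o['position'];print(p,np.arctan2(T[1,0],T[0,0]),T[2],o['joint_velocities'].round(4))
zu=p[2]-.0171;jc=np.array([p[0]-.0004,p[1]+.0016])
for n,mid in(('side',(.6028,.2546)),('scene',(.6095,.2491))):
    c=snap(n,'e'+n)
    # plate: bright low-saturation blob near expected spot; compare with predicted plate silhouette
    U=T[:2,0];V=T[:2,1]
    def sil(off,ang=0):
        k=np.zeros((480,640),np.uint8)
        pts=np.array([proj(c,[*(jc+off+a*U+b*V),z]) for a in(-.075,.075) for b in(-.032,.032) for z in(zu,zu+.008)],np.float32)
        return cv2.convexHull(pts)
    q=sil(np.zeros(2));x,y,w,h=cv2.boundingRect(q);print(n,(x,y,w,h))
    im=c['img'][y-10:y+h+10,x-10:x+w+10];hsv=cv2.cvtColor(im,cv2.COLOR_RGB2HSV)
    m=(hsv[:,:,1]<50)&(hsv[:,:,2]>90)
    for r in range(0,m.shape[0],2): print(r+y-10,''.join('#' if k else '.' for k in m[r]))
    print(q.reshape(-1,2).round(1).tolist(),x-10)
E
```

```text
[0.60565953 0.25248865 0.12782503] 1.8368222758800565 [-3.27689595e-05  1.04956033e-03 -9.99999449e-01] [-0.0011  0.0036  0.0013  0.     -0.0005  0.0008]
side (215, 282, 50, 61)
272 ......................................................................
274 ......................................................................
276 ......................................................................
278 ......................................................................
280 ......................................................................
282 ......................................................................
284 ......................................................................
286 ......................................................................
288 ###............................#..................######..............
290 ...................####...........................######..............
292 ......................
[... 4131 characters left out ...]
...
224 .......................................................................
226 .......................................................................
228 .......................................................................
230 .......................................................................
232 .......................................................................
234 .......................................................................
[[448.29998779296875, 198.60000610351562], [447.79998779296875, 201.3000030517578], [422.70001220703125, 224.3000030517578], [399.0, 216.60000610351562], [399.29998779296875, 213.8000030517578], [425.79998779296875, 192.10000610351562]] 388
```

```bash
python3 - <<'E'
from h import *
P=np.array([.605,.254,.1]);A=[];r=[]
for n,d in(('eside',[.9,-2.2]),('escene',[-.8,-2.0])):
    c=load(n);J=np.array([proj(c,P+e)-proj(c,P) for e in np.eye(3)*.001]).T;A.append(J);r+=d;print(J)
print(np.linalg.lstsq(np.vstack(A),np.array(r),rcond=None))
# refined mids, tip projections for used mid
U=np.array([np.cos(1.837),np.sin(1.837)])
for n,a,b in(('d5',(251,300.75),(236.5,339.5)),('s5',(413.3,227),(432,210.5)),('w5',(323.8,167.4),(189,179.4))):
    c=load(n)
    print(n,proj(c,[*(np.array([.605,.254])-.055*U),.086])-a,proj(c,[*(np.array([.605,.254])+.055*U),.086])-b)
E
```

```text
[[-0.37896038 -0.24235996 -0.06538066]
 [-0.14561069  0.32835538 -0.27523512]]
[[ 0.30082359  0.25949696  0.04737628]
 [ 0.14660648 -0.11579568 -0.34523737]]
(array([-1.67860029, -2.45984496,  5.91833981]), array([0.00702368]), np.int32(3), array([0.60703905, 0.46968915, 0.36940858]))
d5 [-0.64447737 -0.65042191] [-0.68876671 -0.37467523]
s5 [-0.15544898 -1.11975266] [-0.06142288 -1.3571026 ]
w5 [1.02253086 0.51413747] [0.41209354 0.34068458]
```

>>> {"name": "nudge_tcp", "arguments": {"offsets": [[[0, 0, 0.004, 0], [0, 0, 0.004, 0], [0, 0, 0.005, 0], [0, 0, 0, 0], [0, 0, 0, 0], [0, 0, 0, 0], [0, 0, 0, 0], [0, 0, 0, 0], [0, 0, 0, 0], [0, 0, 0, 0], [0, 0, 0, 0], [0, 0, 0, 0], [0, 0, 0, 0], [0, 0, 0, 0], [0, 0, 0, 0]]]}}

```text
time: 20.63
position: [0.6054, 0.2524, 0.1142]
tool_rot: [0.607, 0.795, -0.0, -0.0]
ft_force: [-0.1, 0.8, -3.8]
grip_width: 0.0236
grip_force: 40.0
```

```bash
python3 - <<'E'
from h import *
c=snap('wrist','w8');o=robot.get_obs();T=R.from_quat(o['tool_rot']).as_matrix();p=o['position'];print(p,np.arctan2(T[1,0],T[0,0]),T[2],np.abs(o['joint_velocities']).max(),o['ft_force'])
b=c['img'].max(2)[148:196,296:352]
for y in range(0,48,2): print(y+148,''.join('%x'%(int(v)//16) for v in b[y]))
tip=p+T@[.0017+.055,0,0]
print('pin tip expected px',proj(c,[*(np.array([.605,.254])+.055*T[:2,0]),.086]))
E
```

```text
[0.60537862 0.25241169 0.11418583] 1.836806552334911 [-2.31302479e-05 -3.02134666e-05 -9.99999999e-01] 0.0009527916064795798 [-0.36311402 -0.27047975 -4.54880035]
148 ffffffffffffffffffffffffffffffffffffffffffffffffffffffff
150 ffffffefffffffffefffffffffffffffffffffffffffffffffffffff
152 fffffffffffffffffeffffeeeeeeeeefffffffffffffffffffffffff
154 ffffffffffffffffeeeddcbaa999999bccdeefffffffffffffffffff
156 fffffffeefffffeedcba7434556666642369abdeffffffffffffffff
158 fffffffeeffffedca87434566666665332322579cefffffeefffffff
160 ffffffffefffedb8775455666666666555333268abeffffeffffffff
162 fffffffeefeeda7776566666666666666433334779bceffeffffffff
164 fffffffeeedc9877755666666666666664333226779adefeffffffff
166 fffffffeedda77777556666666666666422233257776adeeffffffff
168 fffffffeedcbb9777656666666666666544333367776aceeffffffff
170 fffffffeedbdd9777755666666666666666433577778abeeffffffff
172 fffffffeedb877777765566666666653455335777777abeeefffffff
174 fffffffeedd977777777655566666643223577777779aceeffffffff
176 fffffffeedda87777777776666556545567777777769bdeeffffffff
178 ffffffffeeeda877777777777777777777777777769bdeeeefffffff
180 fffffffeeeeeda877777777777777777777777767abdeeeeefffffff
182 ffffffeeeffeedc8777777777777777777777668abdfffeeefffffff
184 fffffffeeffffedcb9777777777777777766799bceffffeeeeffffff
186 ffffffeeeeffffeedccb98766666666678aabcdefffffeeeeeffffff
188 fffffffeeeffffeeeeeddcccbbaaaabccdddefffffffffeeeeffffff
190 fffffffeeefffefeeeeeeeeeeeedeeeefffffffffffffeeeeeffffff
192 ffffffeeeefffeeeeeeeefffffeeffffffffffffffffeeeeeeffffff
194 fffffffeeefffeeeeeeeeffeefeffffffffffffffffffeeeeeffffff
pin tip expected px [323.35102846 167.67861378]
```

Through the far hole the fixed pin tip sits about 1 mm further along tool x, near (324,165) against the expected (323.4,167.7). I make a small trim and then hand in.

>>> {"name": "nudge_tcp", "arguments": {"offsets": [[[0.001, 0, 0.0005, 0], [0, 0, 0, 0], [0, 0, 0, 0], [0, 0, 0, 0], [0, 0, 0, 0], [0, 0, 0, 0], [0, 0, 0, 0], [0, 0, 0, 0], [0, 0, 0, 0], [0, 0, 0, 0], [0, 0, 0, 0], [0, 0, 0, 0]]]}}

```text
time: 21.68
position: [0.6051, 0.2534, 0.1137]
tool_rot: [0.607, 0.795, 0.0, 0.0]
ft_force: [-0.3, -0.6, -3.6]
grip_width: 0.0238
grip_force: 40.0
```

```bash
python3 -c "
from rig import robot
print(robot.hand_in())"
```

```text
the job is handed in; nothing more can be done
None
```

I handed the job in at 21.7 s without getting a verdict back: the steel pin stands let go in the bore, and the jig is held still and level about 1 cm above both pin tips, lined up to about 2 mm by my camera measurements.

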